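Draw a vial from the gravity magazine and show its cap to the inspection camera

ROBOT

A 6-joint arm with a two-finger parallel gripper is mounted at the origin on the work surface; the furniture and walls round the work are solid. World frame = base frame: x ahead of the robot, y to its left, z up, the work surface at z = 0. Lengths are in mm, angles in rad, forces in N, time in s.
With the tool pointing down it reaches from about 300 to 775 mm from the base axis. Payload 14.6 kg.
Tool frame: the origin (TCP) lies on the centre line of the jaws, within the pads' length; the fingertips stand 11 mm ahead of it and the grasp point (between the pads) lies 8 mm behind it; x points along the fingers, y is the direction in which the jaws open and shut, and the axes are right-handed (so a half turn about x gives the same grasp; the last joint's range is limited). The gripper opens to 94 mm and grips with 3 to 60 N. Pads are 16 mm wide; open, the fingers measure 119 mm over their backs; the gripper's body (75 mm by 177 mm) begins 78 mm behind the grasp point.
Start: joints at [-1.378, 0.3, 1.521, -0, 1.321, -0.067], TCP at [141.281, -531.534, 216.446] pointing down, gripper open.
Joint ranges: [-3.03, 3.03], [-0.79, 2.21], [0.23, 2.52], [-1.04, 4.18], [0, 3.07], [-2.55, 2.55]. Speed limits (rad/s): [2.22, 2.22, 2.57, 3.14, 3.14, 3.14].

INTERFACE

Orientations are given as [roll, pitch, yaw] about the fixed x, y, z axes, in that order (R = Rz(yaw) Ry(pitch) Rx(roll)).
In Python, from cell import manip gives the robot as it stands.
- The arm moves only by the shell command python3 -m handwheel 'ROWS' [OPENING] [FORCE]. ROWS is JSON, a list of rows, each a list of 2 entries, a list of its own where there are three numbers: the shift along the tool's x, y, z in mm, then the turn about the tool's x in rad. In form: [[[x, y, z], spin], ...]. A call has exactly 10 rows; each row shifts and turns the commanded pose from where the row before left it, along the tool's axes as they then stand; what a row does not reach is not made up. A row lasts 1/8 s, in which the tool goes at most 62.5 mm and 10.7 degrees, less where a joint would pass 70% of its speed; a pose out of reach is approached as far as the arm can. A call with a gripper value outside its range is refused whole. OPENING is the closure in counts, from 0 (fully open) to 255 (shut), set as the call begins (- or left out, the last holds). The fingers move at their own pace and stop on an object; FORCE is the grip in N (left out, the last holds). Time passes only in rows, so rows that do not move let the fingers close, or fill a call up. It gives the time, the measured TCP pose, the force and the opening at its end, in the units of the state.
- manip.read_state(): the state, without advancing time (a new reading comes with each control period).
- manip.camera(name): name is "scene" or "top"; returns a dict with "pixels" (480x640x3 uint8, red, green, blue), "z_map" (480x640 float32, mm along the optical axis (not along the pixel's ray), 0 where there is no reading), "mtx" (3x3 intrinsics, pixels), "k1" (the pictures are not rectified: a ray, as slopes to the right and down, at radius r is drawn at 1 + k1 r^2 times it, then the intrinsics apply), "xyz" and "orientation" of the camera in the world. Camera axes: x right, y up, looking along -z (the intrinsics and any distortion apply to the point x, -y, -z); pixel columns grow to the right and rows downward; lengths in mm; the calibration is good to about 2 mm. A picture is of the moment at which its call begins.
- manip.sign_off(): hands the job in, once; it reports no verdict.
Trained networks look in the newest picture that a camera, given by its name, has taken for a name from the list of things; names that differ only in an ending like _2 or _b are one class to them, and where a whole thing is asked for, a point or a joint stands for the part that bears it (a point fixed in the world has none). Each returns a list of dicts, best first, with "confidence" (0 to 1); they miss things now and then, are a little off and sometimes report something else, mostly with a low value. They report only what shows in the picture. A call takes as long as a camera call. They do not tell look-alikes from the thing itself.
- manip.cut_out(target, camera): "region" (480x640 bool, what is visible of it) and "centre" ([column, row] in pixels, amid what is visible of it).
The state is a dict: "clock": time; "joints": joint angles; "qd": joint speeds; "effort": joint torques, N m; "eef_pos": TCP position; "eef_rot": TCP orientation; "wrist_force": force on the tool from outside, world axes, zero at the start; "moment": the same for the moment, N m; "finger_gap": finger opening in mm.
Only numpy, scipy, OpenCV 4.12 (cv2) and the standard library are available. Lean on these libraries where they do the work, as an engineer would, in place of code of your own. Each camera call takes 0.05 s, during which the arm holds its last target. There are 200 camera calls.

TASK

Draw one vial from the sloping vial magazine: press its side pedal right down to the stop, let the vial roll out and let the pedal come up again. Take that vial out of the pick-up nest and hold it up to the inspection camera for the cap check, its middle at the camera's working distance (140 mm in front of the ring light, in line with the lens) and its axis along the line of sight with the cap towards the lens. Finish while still holding it there, steady and touching nothing else; draw only the one vial, and do not drop it or disturb the camera or the loose things on the bench.

Things in the scene. Friction and masses are not known exactly. Their poses are not given: they have to be found in the camera images.
- magazine: Vial magazine, fixed: grey base plate 225 x 142 mm with a sloping aluminium chute between two grey cheeks, the channel 62 mm wide inside, 101 mm high. Origin at bench level under the chute's gate; x points back up the chute (it falls 0.12 rad towards -x, the front, where the nest is), y left, z up. Four vials lie across it in a row behind the gate, under two cross straps.
- nest (a point): Where a let-out vial's middle comes to lie: (-83, 0, 66) mm in the magazine's frame. The vial lies along the magazine's y, cap to +y, on the chute floor 12 mm below, against two stop posts 18 mm high at its two ends, the front open for 38 mm between them. 69 mm of free chute behind the vial's axis, its floor rising 0.12 mm per mm. Cheeks end 3 mm above this point, the straps (85 mm back) 30 mm above.
- pedal (a joint): Pedal angle, rad: 0 = up, 0.45 = down on its stop. It takes 3 N at the pad to start it, 7 N at the stop; a spring brings it back up. In the last part of its travel the gate lets the front vial go (it rolls 81 mm into the nest within about 0.7 s; keep the pedal down until it is past the gate) and holds back the others; as the pedal comes up, the row moves up by one.
- pedal_pad (a point): Middle of the top of the rubber-covered pedal pad (40 x 36 mm), outside the magazine's right cheek. In the magazine's frame it is at (-83, -66, 79) mm with the pedal up and at (-88, -66, 39) mm at the stop; the pedal swings about a shaft along y at x = 2, z = 49 mm.
- sample_vial: The front vial of the row, the one that the pedal lets out: amber glass with a white screw cap, 23 mm in diameter, 58 mm long, about 30 g (the cap is its last 13 mm, 21 mm in diameter). Origin at the middle of its bottom, z along its axis towards the cap. At the start it lies behind the gate.
- sample_mid (a point): The middle of the sample vial: on its axis, 29 mm from its bottom.
- sample_cap (a point): The middle of the top of the sample vial's cap, 58 mm from its bottom.
- queue_vial_1: The second vial of the row, of the same make (origin at its bottom, z towards the cap). It moves up to the gate, to x of about -2 mm in the magazine's frame, and stays there.
- queue_vial_2: The third vial of the row, of the same make; it ends at x of about 21 mm in the magazine's frame.
- queue_vial_3: The fourth vial of the row, of the same make; it ends at x of about 45 mm in the magazine's frame.
- camera_stand: Bench stand of the inspection camera, fixed: base plate 150 x 130 x 12 mm, a steel column 18 mm thick and 390 mm high 30 mm behind its middle, with a clamp and fork that carry the camera head. Origin under the middle of the base plate; the camera looks to the stand's -x, tilted down.
- camera_head (a joint): Downward tilt of the camera's line of sight in rad: 0 = level. It is stiff and is set before the start; leave it as it is. The tilt axis is horizontal, along the stand's y, at (-20, 0, 335) mm in the stand's frame.
- light_face (a point): Middle of the front face of the ring light (74 mm across) round the lens, on the lens axis, 100 mm in front of the tilt axis. Its frame is the camera head's: -x is the line of sight, y is level, z is up at right angles to them.
- focus (a point): The point of sharp view: on the lens axis, 140 mm in front of the ring light's face, in the air. Same frame as light_face: the vial's axis must lie along x, its cap towards +x (the lens, so upwards and away), its middle at this point.
- amber_60: A bystander: small amber bottle with a white cap, 37 mm across, 75 mm high, standing loose (origin under its middle).
- black_tape: A bystander: roll of black tape, 60 mm across, 18 mm high, lying loose (origin under its middle).
- beaker: A bystander: empty glass beaker, 66 mm across, 70 mm high, standing loose (origin under its middle).
Not all that is in view belongs to the job. What is shaped like the queue_vial_2 but green or pink is not meant.

How it is judged (in metres and radians):
On the way, in this order (a step that is already met when the one before it is completed fails the run):
1. the pedal is pressed down to its stop (value of joint pedal above 0.42 rad), for 0.1 s.
2. the front vial lies in the pick-up nest and the pedal is up again (distance between sample_mid and nest below 0.008 m and value of joint pedal below 0.06 rad), for 0.2 s.
At the end, for the whole second after the job is handed in: The gripper holds the sample vial still in the air, touching neither camera nor magazine, its middle within 20 mm of the camera's focus point, its axis within 0.2 rad of the lens axis and the cap towards the lens; the pedal is up and the other three vials lie in the magazine, moved up by one place (distance between sample_mid and focus below 0.02 m and angle between the z axis of sample_vial and the x axis of focus, either way round below 0.2 rad and distance between sample_cap and light_face below 0.137 m and contact force between the fingers and sample_vial above 0.5 N and contact force between sample_vial and camera_stand below 0.05 N and contact force between sample_vial and magazine below 0.05 N and height (world z) of sample_mid above 0.15 m and linear speed of sample_vial below 0.03 m/s and value of joint pedal below 0.06 rad and x of queue_vial_1 in the frame of magazine between -0.012 and 0.01 m and z of each of queue_vial_1, queue_vial_2, queue_vial_3 in the frame of magazine above 0.07 m and x of queue_vial_2 in the frame of magazine between 0.01 and 0.034 m and x of queue_vial_3 in the frame of magazine between 0.033 and 0.06 m); the arm keeps its last pose, push and grip.
It fails at once if a second vial is let out of the magazine (x of queue_vial_1 in the frame of magazine below -0.02 m).
It fails at once if the sample vial is dropped (height (world z) of sample_mid below 0.035 m).
It fails at once if the camera is knocked out of its setting (distance of focus from where it was at the start of the episode above 0.01 m).
It fails at once if the small amber bottle, the tape roll or the beaker is knocked about (distance of any of amber_60, black_tape, beaker from where it was at the start of the episode above 0.03 m).
It also fails if it takes over 45 s, if anything falls off the work surface, if the arm or the gripper's body presses on something with over 40 N, if the wrist force passes 120 N, or if a joint passes its speed limit or range.

## Working session

There is one attempt and no reset: what is moved stays moved. The work goes in short steps, Python scripts to look and compute and a shell command to move; the robot and the scene stay as the last step left them, time stands still between calls to the robot, and variables do not carry over. Pictures are saved under pics/ and viewed, about 8 in all and at most 12, crops included, and the job is handed in when it is done.

```bash
ls; mkdir -p pics
cat > h.py <<'E'
import numpy as np, cv2
from cell import manip
from scipy.spatial.transform import Rotation as Ro
def camR(c):
    o=np.array(c["orientation"],float)
    return o if o.shape==(3,3) else Ro.from_euler('xyz',o).as_matrix()
def cloud(c):
    K=np.array(c["mtx"]);z=c["z_map"];v,u=np.mgrid[0:480,0:640]
    p=np.stack([u,v],-1).reshape(-1,1,2).astype(float)
    n=cv2.undistortPoints(p,K,np.array([c["k1"],0,0,0.])).reshape(480,640,2)
    P=np.stack([n[...,0]*z,-n[...,1]*z,-z],-1)
    return P@camR(c).T+np.array(c["xyz"])
def proj(c,P):
    P=(np.atleast_2d(P)-np.array(c["xyz"]))@camR(c)
    P=P*[1,-1,-1]
    return cv2.projectPoints(P,np.zeros(3),np.zeros(3),np.array(c["mtx"]),np.array([c["k1"],0,0,0.]))[0].reshape(-1,2)
def save(n,im): cv2.imwrite('pics/'+n,cv2.cvtColor(np.ascontiguousarray(im),cv2.COLOR_RGB2BGR))
E
python3 - <<'E'
from h import *
import pickle
d={}
for n in("scene","top"):
    c=manip.camera(n);d[n]=c;save(n+'0.png',c["pixels"])
    print(n,c["xyz"],c["orientation"],c["k1"],c["mtx"])
    P=cloud(c)
    for t in("magazine","pedal","sample_vial","queue_vial_1","camera_stand","camera_head","light_face","pedal_pad","amber_60","black_tape","beaker"):
        for r in manip.cut_out(t,n)[:5]:
            m=r["region"]&(c["z_map"]>0); print(n,t,round(r["confidence"],2),np.round(r["centre"]),m.sum(),np.round(np.median(P[m],0)) if m.any() else None)
pickle.dump(d,open('d.pkl','wb'))
print(manip.read_state())
E
```

```text
pics
scene [-32.77424143 768.31040292 915.22997612] [ 0.96724538 -0.01807314 -2.43081653] -0.04228048729970061 [[582.93237812   0.         309.54833524]
 [  0.         582.93237812 243.2472455 ]
 [  0.           0.           1.        ]]
scene magazine 0.83 [290. 387.] 6128 [481. 213.  47.]
scene pedal 0.76 [320. 372.] 393 [442. 159.  78.]
scene sample_vial 0.81 [275. 363.] 319 [525. 203.  84.]
scene queue_vial_1 0.85 [228. 429.] 393 [523. 335.  20.]
scene queue_vial_1 0.74 [259. 349.] 270 [571. 198.  90.]
scene queue_vial_1 0.72 [296. 319.] 221 [624.  28.  19.]
scene queue_vial_1 0.65 [362. 361.] 233 [438.  35.  20.]
scene queue_vial_1 0.55 [252. 346.] 148 [591. 196.  89.]
scene camera_stand 0.67 [298. 212.] 4554 [ 723. -119.  159.]
scene camera_head 0.95 [324. 172.] 1412 [ 663. -102.  332.]
scene light_face 0.64 [323. 174.] 1435 [ 665. -102.  331.]
scene pedal_pad 0.91 [325. 373.] 398 [442. 159.  78.]
scene pedal_pad 0.61 [324. 176.] 1408 [ 663. -102.  332.]
scene amber_60 0.67 [320. 172.] 1513 [ 666. -102.  331.]
scene amber_60 0.65 [345. 310.] 451 [549. -57.  41.]
scene black_tap
[... 1231 characters left out ...]
8.] 671 [ 465. -280.   13.]
{'clock': 1.2, 'joints': array([-1.37758403e+00,  2.99884751e-01,  1.52100821e+00,  9.32821450e-07,
        1.32070996e+00, -6.65721649e-02]), 'qd': array([ 3.20798012e-04,  7.68996783e-04, -5.40884289e-04,  3.31542871e-04,
        3.15707011e-04, -1.89918763e-05]), 'effort': array([ 5.98819997e-05, -5.31655598e+01, -3.52908325e+01,  7.08568026e-02,
        2.13228859e-02, -4.72362024e-05]), 'eef_pos': array([ 141.2889322 , -531.52640735,  216.4504724 ]), 'eef_rot': array([-1.72516749,  1.57078602,  1.67620939]), 'wrist_force': array([-0.62101475,  0.46194063,  1.03729171]), 'moment': array([ 0.00169664, -0.01458627,  0.00698845]), 'finger_gap': 93.91601283621443}
```

View images.

View pics/scene0.png

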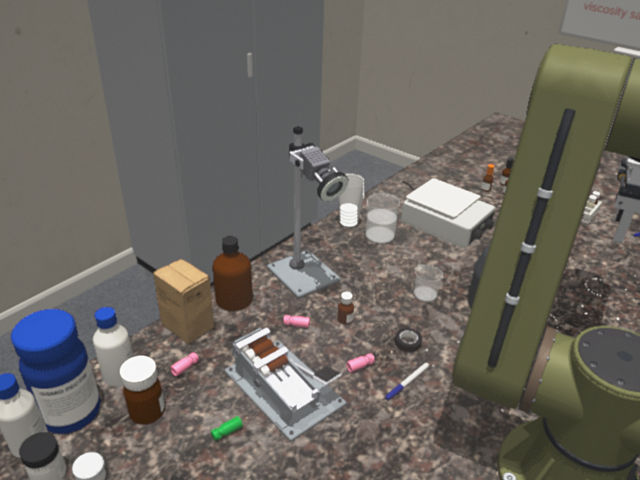

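View pics/top0.png

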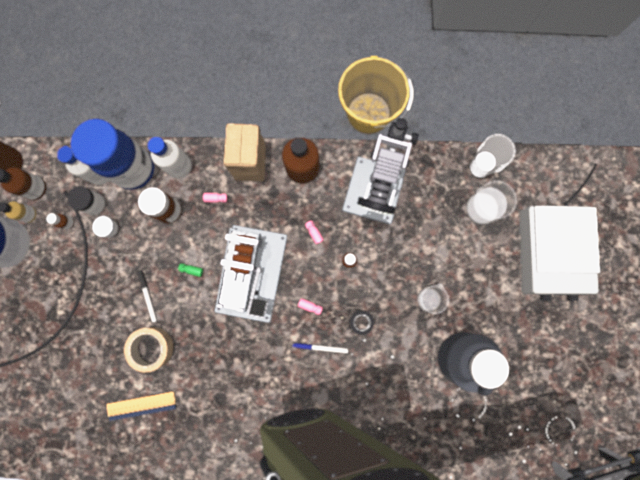

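Run:
```python
from h import *
import pickle
d=pickle.load(open('d.pkl','rb'))
out=[]
for n,box in(("scene",(215,315,355,445)),("top",(205,215,295,330))):
    c=d[n];P=cloud(c)
    a,b,e,f=box;s=4 
    im=cv2.resize(c["pixels"][b:f,a:e],None,fx=s,fy=s,interpolation=cv2.INTER_CUBIC);save('mag_%s.png'%n,im)
    for t in("magazine","camera_stand"):
        m=manip.cut_out(t,n)[0]["region"]&(c["z_map"]>0)
        m=cv2.dilate(m.astype(np.uint8),np.ones((9,9)))>0
        Q=P[m];
        print(n,t,np.histogram(Q[:,2],bins=np.arange(-10,130,5)))
        q=Q[(Q[:,2]>4)&(Q[:,2]<18 )]
        q=q[np.linalg.norm(q[:,:2]-np.median(q[:,:2],0),axis=1)<170]
        print(len(q),cv2.minAreaRect(q[:,:2].astype(np.float32)))
    # ring light
    m=manip.cut_out("light_face",n)[0]["region"]; vs,us=np.where(m);print(us.min(),us.max(),vs.min(),vs.max())
c=d["scene"];save('cam.png',cv2.resize(c["pixels"][120:310,255:375],None,fx=3,fy=3,interpolation=cv2.INTER_CUBIC))
a=cv2.imread('pics/mag_scene.png');b=cv2.imread('pics/cam.png');cv2.imwrite('pics/comb.png',cv2.resize(np.hstack([a,cv2.copyMakeBorder(b[:520],0,max(0,520-len(b[:520])),0,0,0)]),None,fx=.85,fy=.85))
```

```text
scene magazine (array([   1,  677, 1369, 1782,  905,   63,   39,   33,   31,   54,   69,
         93,  272,  669,  594,  261,  259,  310,  388,  407,  348,  119,
        137,    3,    0,    0,    0]), array([-10,  -5,   0,   5,  10,  15,  20,  25,  30,  35,  40,  45,  50,
        55,  60,  65,  70,  75,  80,  85,  90,  95, 100, 105, 110, 115,
       120, 125]))
2713 ((504.7857360839844, 160.7877197265625), (209.01416015625, 218.71055603027344), 80.60126495361328)
scene camera_stand (array([   6,  560,  602,  390, 1246,  129,   42,   43,   14,   12,   14,
          8,   11,   13,   10,   14,   14,   18,    8,   21,   21,   21,
         34,   25,   25,   35,   31]), array([-10,  -5,   0,   5,  10,  15,  20,  25,  30,  35,  40,  45,  50,
        55,  60,  65,  70,  75,  80,  85,  90,  95, 100, 105, 110, 115,
       120, 125]))
1790 ((748.6172485351562, -131.075439453125), (166.375732421875, 185.08399963378906), 81.87390899658203)
299 347 147 200
top magazine (array([  16,  585,  868, 1544,  435,   15,    8,    8,   15,   12,   22,
         41,  262,  459,  271,  148,  244,  245,  251,  283,  301,  133,
        109,    5,    0,    0,    0]), array([-10,  -5,   0,   5,  10,  15,  20,  25,  30,  35,  40,  45,  50,
        55,  60,  65,  70,  75,  80,  85,  90,  95, 100, 105, 110, 115,
       120, 125]))
2127 ((524.603515625, 179.0159912109375), (169.70997619628906, 244.6852569580078), 80.18828582763672)
top camera_stand (array([   9,  531,  739,  277, 1054,  221,   15,    9,    1,    0,    0,
          0,    0,    0,    0,    0,    0,    0,    0,    0,    0,    0,
          0,    0,    0,    0,    0]), array([-10,  -5,   0,   5,  10,  15,  20,  25,  30,  35,  40,  45,  50,
        55,  60,  65,  70,  75,  80,  85,  90,  95, 100, 105, 110, 115,
       120, 125]))
1577 ((762.9119873046875, -136.45599365234375), (156.94717407226562, 216.34011840820312), 73.14867401123047)
358 403 149 213
```

View pics/comb.png

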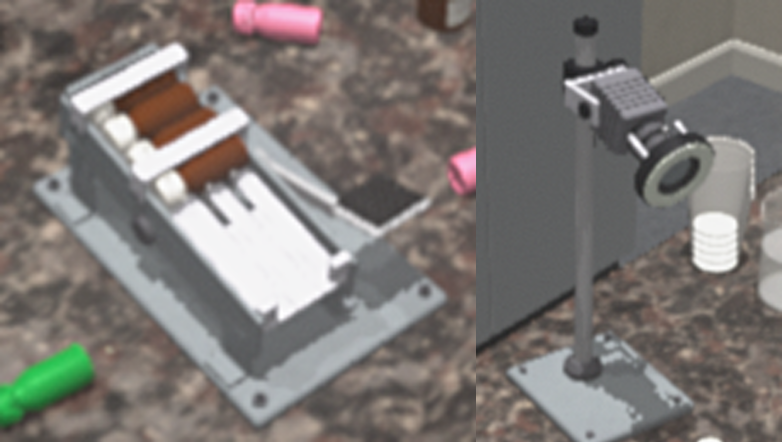

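View pics/mag_top.png

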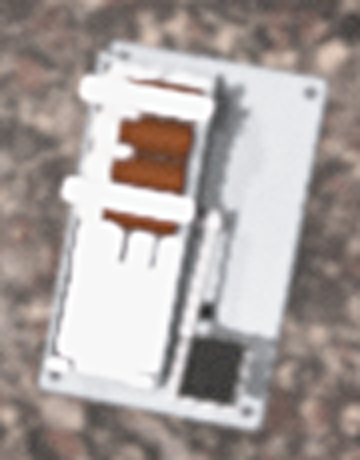

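Run:
```python
from h import *
import pickle
from scipy.optimize import least_squares
d=pickle.load(open('d.pkl','rb'))
obs={"scene":[(None),(225.3,370),(290.9,440),(345.9,402.4)],"top":[(286.7,234.5),(233.2,225),(215,312),(270.5,322)]}
# corner order BR,BL,FL,FR
L=np.array([[112.5,-71],[112.5,71],[-112.5,71],[-112.5,-71]])
def corners(p,z):
    R=np.array([[np.cos(p[2]),-np.sin(p[2])],[np.sin(p[2]),np.cos(p[2])]])
    return np.c_[L@R.T+p[:2],np.full(4,z)]
for z in(6,8,10):
  for cams in(("scene",),("top",),("scene","top")):
    def f(p):
        r=[]
        for n in cams:
            q=proj(d[n],corners(p,z))
            r+=[q[i]-np.array(o) for i,o in enumerate(obs[n]) if o]
        return np.ravel(r)
    s=least_squares(f,[504,160,-.15]);print(z,cams,np.round(s.x,3),np.round(np.sqrt((s.fun**2).mean()),2))
for n in("scene","top"):
    c=d[n];P=cloud(c);hsv=cv2.cvtColor(c["pixels"],cv2.COLOR_RGB2HSV);V=hsv[...,2].astype(int);S=hsv[...,1]
    near=(abs(P[...,0]-480)<180)&(abs(P[...,1]-180)<130)
    m=near&(P[...,2]>68)&(P[...,2]<90)&(V<80)&(abs(P[...,0]-442)<35)&(abs(P[...,1]-155)<35)
    m=cv2.morphologyEx(m.astype(np.uint8),cv2.MORPH_OPEN,np.ones((3,3)))>0
    q=P[m];print(n,'pad',m.sum(),q.mean(0).round(1),cv2.minAreaRect(q[:,:2].astype(np.float32)))
    # white floor & amber
    m=near&(V>225)&(P[...,2]>48)&(P[...,2]<72);q=P[m];print('floor',len(q),cv2.minAreaRect(q[:,:2].astype(np.float32)))
    A=np.c_[q[:,:2],np.ones(len(q))];co=np.linalg.lstsq(A,q[:,2],rcond=None)[0];print(co, np.arctan2(co[1],co[0]))
    m=near&(S>130)&(hsv[...,0]<20)&(P[...,2]>65);q=P[m];print('amber',len(q),q.mean(0),cv2.minAreaRect(q[:,:2].astype(np.float32)))
    k=manip.cut_out("pedal_pad",n)
```

```text
6 ('scene',) [ 5.21517e+02  1.78734e+02 -1.71000e-01] 0.75
6 ('top',) [ 5.22674e+02  1.76354e+02 -1.58000e-01] 0.3
6 ('scene', 'top') [ 5.22331e+02  1.77576e+02 -1.65000e-01] 0.71
8 ('scene',) [ 5.20410e+02  1.79925e+02 -1.71000e-01] 0.83
8 ('top',) [ 5.22571e+02  1.76036e+02 -1.58000e-01] 0.36
8 ('scene', 'top') [ 5.21814e+02  1.77937e+02 -1.65000e-01] 0.93
10 ('scene',) [ 5.19302e+02  1.81116e+02 -1.71000e-01] 0.91
10 ('top',) [ 5.22468e+02  1.75717e+02 -1.58000e-01] 0.41
10 ('scene', 'top') [ 5.21298e+02  1.78297e+02 -1.66000e-01] 1.16
scene pad 165 [437.5 151.3  80.2] ((438.0845642089844, 150.0336456298828), (33.15607452392578, 36.770362854003906), 77.808349609375)
floor 985 ((501.8225402832031, 205.1813507080078), (62.65847396850586, 142.1343994140625), 78.35433197021484)
[9.46646108e-02 9.30195634e-03 1.20730794e+01] 0.09794779983285427
amber 330 [557.92137091 189.6490272   88.98796338] ((555.2954711914062, 189.4844970703125), (39.879032135009766, 74.71229553222656), 80.40474700927734)
top pad 164 [439.2 147.3  78.3] ((439.3774108886719, 147.2331085205078), (27.554941177368164, 32.1839714050293), 80.52102661132812)
floor 957 ((522.0455322265625, 191.53152465820312), (82.46036529541016, 183.80775451660156), 79.56851196289062)
[ 0.085335   -0.04045143 25.85780865] -0.44265735004860496
amber 258 [559.31124905 183.99119612  89.57609859] ((552.0404663085938, 186.57601928710938), (40.41761016845703, 63.34273147583008), 81.35740661621094)
```

Run:
```python
from h import *
import pickle
d=pickle.load(open('d.pkl','rb'))
rng=np.random.default_rng(0)
for n,box in(("scene",(310,150,355,210)),("top",(350,140,410,222))):
    c=d[n];P=cloud(c);a,b,e,f=box
    m=np.zeros((480,640),bool);m[b:f,a:e]=1
    m&=(c["z_map"]>0)&(P[...,2]>240)&(P[...,2]<420)
    q=P[m];best=0
    for _ in range(3000):
        t=q[rng.choice(len(q),3,False)];nn=np.cross(t[1]-t[0],t[2]-t[0]);l=np.linalg.norm(nn)
        if l<50:continue
        nn/=l;k=abs((q-t[0])@nn)<1.5
        if k.sum()>best:best=k.sum();K=k
    w=q[K];ctr=w.mean(0);nn=np.linalg.svd(w-ctr)[2][2];print(n,len(q),best,ctr.round(1),nn.round(3))
    uv=np.argwhere(m)[K];print(uv.min(0),uv.max(0), np.ptp(w,0))
    # head long axis & column
    Q=P[(c["z_map"]>0)&(abs(P[...,0]-740)<80)&(abs(P[...,1]+130)<80)]
    for lo,hi in((30,120),(120,200),(200,290),(370,420)):
        s=Q[(Q[:,2]>lo)&(Q[:,2]<hi)];
        if len(s):print('col',lo,len(s),np.median(s,0).round(1))
c=d["top"];save('camtop.png',cv2.resize(c["pixels"][115:235,335:425],None,fx=5,fy=5,interpolation=cv2.INTER_CUBIC))
c=d["scene"];save('camsc.png',cv2.resize(c["pixels"][120:240,270:370],None,fx=5,fy=5,interpolation=cv2.INTER_CUBIC))
a=cv2.imread('pics/camtop.png');b=cv2.imread('pics/camsc.png');cv2.imwrite('pics/comb2.png',cv2.resize(np.hstack([a,b]),None,fx=.8,fy=.8))
```

```text
scene 1218 235 [630.6 -97.  307.5] [ 0.922 -0.264  0.284]
[174 319] [201 347] [26.47641958 68.25515525 72.27524408]
col 30 207 [ 764.3 -131.6   73.9]
col 120 199 [ 764.4 -132.   160. ]
col 200 237 [ 764.2 -131.7  247.4]
col 370 104 [ 765.7 -133.1  385.5]
top 2051 555 [ 701.3 -119.7  352.4] [-0.282  0.089  0.955]
[148 361] [214 403] [116.19131758  73.63976446  35.20628815]
col 30 1 [ 766.6 -124.2   32.8]
col 200 26 [ 765.4 -133.5  273.6]
col 370 139 [ 767.1 -137.5  391.5]
```

View pics/comb2.png

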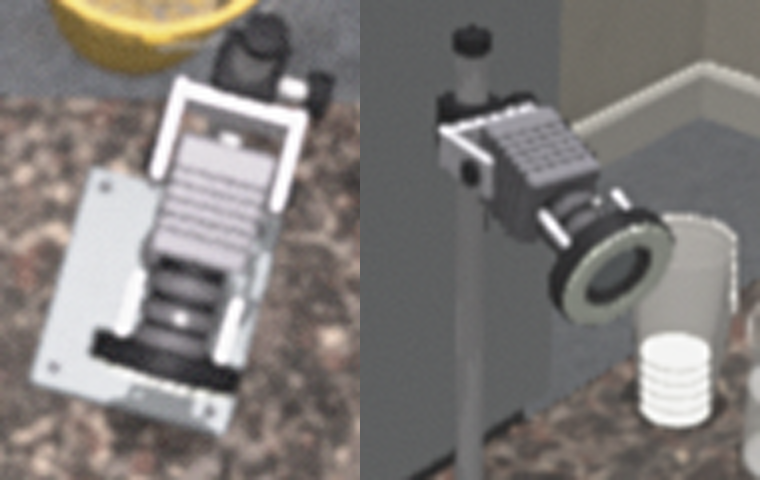

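```bash
python3 -m handwheel --help 2>&1 | head -20
python3 - <<'E'
from h import *
import pickle
d=pickle.load(open('d.pkl','rb'))
P=cloud(d["top"])
H=np.full((14,20),0)
for i,x in enumerate(range(100,800,50)):
    for j,y in enumerate(range(-600,400,50)):
        m=(P[...,0]>=x)&(P[...,0]<x+50)&(P[...,1]>=y)&(P[...,1]<y+50)&(d["top"]["z_map"]>0)
        H[i,j]=np.percentile(P[m][:,2],97) if m.sum()>5 else -1
print('y from -600 step 50, rows x from 100');print(H)
s=manip.read_state();R=Ro.from_euler('xyz',s["eef_rot"]).as_matrix();print(R.round(3))
O=np.array([531.7,201]);R0=Ro.from_euler('z',-.165).as_matrix()
print('angle of tool y world',np.arctan2(R[1,1],R[0,1]))
def W(p):return (R0@np.array(p)+[*O,0]).round(1)
for k,p in dict(pad=(-83,-66,79),paddn=(-88,-66,39),nest=(-83,0,66)).items():print(k,W(p))
E
```

```text
invalid input: not JSON, or not a number
y from -600 step 50, rows x from 100
[[226   4 249  62   3   3   3   3   3   3  -1  -1  -1  -1   4   3   3   3
    3   3]
 [345 399 440 340   3   3   3   3   4   3   3   3 465 411 278   3   3   3
    4  12]
 [  4   3   3   4   3   4   4   3   3   4 582 568 534 411 260   3   3   3
    3  11]
 [  3   4   3   1 199 198 102   3   4 627 616   3   3   3   4   3   4   3
    3  48]
 [  4   4   4  -1 200 199 125   3   3   3  10  12  14  11   3   4   3   4
    4  50]
 [  4   4   4 102 197 194  28   3   4  19  20   4   4   4   3   4   4   3
    4  48]
 [  4   3   4   4   3   4  68  25   4  20  19   4  25   5  83  83  67   9
    3   4]
 [ 77  76   4   4   4  68  69  68   4   4   4   4  22   4  74  75  70   3
    4   4]
 [ 93  92   4   4   3   4   4   4   4   4  65   4   4   4  12  95  95   4
   25  20]
 [ 94  93   4   4   4   4   4   4   4   4  77   4   5   8  13 103 101   4
    4   4]
 [ 94  94   4   4   4   4   4   4   4 343 343   4  25   8  48  99 102   4
    4  70]
 [ 94  94 113 114 111   4   4   4  15 352 347   4  13   4   4   4   4   4
    4 122]
 [  4   4 117 115 113   5   4   4 348 361 350   4   4   4   4   4  16  25
   20 120]
 [  4   4   4 140 132   5   4  13 351 393  15   5 175 175   6 153 153   4
  106 171]]
[[ 0.     0.257 -0.966]
 [-0.    -0.966 -0.257]
 [-1.     0.    -0.   ]]
angle of tool y world -1.3110121383692441
pad [439.  149.5  79. ]
paddn [434.1 150.4  39. ]
nest [449.8 214.6  66. ]
```

```bash
python3 -m handwheel '[[[-40,0,0],0],[[-40,0,0],0],[[-40,0,0],0],[[0,-39,-31],0],[[0,-39,-31],0],[[0,-39,-31],0],[[0,-39,-31],0],[[0,-39,-31],0],[[0,-39,-31],0],[[0,-39,-31],0]]' 255 10
```

```text
clock: 2.85
eef_pos: [281.1, -210.4, 336.6]
eef_rot: [2.242, 1.57, -0.64]
wrist_force: [0.2, -0.1, 0.5]
finger_gap: 0.6
```

```bash
python3 -m handwheel '[[[0,-39,-31],0],[[0,-39,-31],0],[[0,-39,-31],0],[[0,-39,-31],0],[[0,-39,-31],0],[[0,-39,-31],0],[[0,-39,-31],0],[[0,-39,-31],-0.15],[[0,0,0],-0.16],[[0,0,0],-0.16]]'
```

```text
clock: 4.1
eef_pos: [440.4, 153.9, 336.2]
eef_rot: [-0.457, 1.57, -2.862]
wrist_force: [0.2, -0.1, 0.5]
finger_gap: 0.6
```

```bash
python3 -m handwheel '[[[0,0,0],-0.17],[[25,0,0],-0.17],[[30,0,0],-0.17],[[30,0,0],-0.166],[[30,0,0],0],[[30,0,0],0],[[30,0,0],0],[[20,0,0],0],[[0,0,0],0],[[0,0,0],0]]'
cat >> h.py <<'E'
def to(p):
    s=manip.read_state();R=Ro.from_euler('xyz',s["eef_rot"]).as_matrix();d=np.array(p)-s["eef_pos"]
    print('pos',s["eef_pos"].round(1),'ty',np.arctan2(R[1,1],R[0,1]).round(3),'shift',(R.T@d).round(1),'F',np.round(s["wrist_force"],1),s["clock"],s["finger_gap"])
E
python3 - <<'E'
from h import *
to([436.5,150,100])
c=manip.camera("top");P=cloud(c)
a=c["pixels"][210:330,200:300]
c2=manip.camera("scene");b=c2["pixels"][310:430,240:370]
f=lambda x,s:cv2.resize(x,None,fx=s,fy=s,interpolation=cv2.INTER_CUBIC)
save('press.png',np.hstack([f(a,3.4),f(b,3.4)]))
s=manip.read_state()
p=s["eef_pos"]
tip=p+[0,0,-11]
print('tip proj',proj(c,tip),proj(c2,tip))
E
```

```text
clock: 5.35
eef_pos: [440.8, 153.4, 142.4]
eef_rot: [2.011, 1.57, 0.275]
wrist_force: [-0.0, 0.5, -0.3]
finger_gap: 0.2
pos [440.8 153.4 142.4] ty -0.165 shift [42.4 -3.7  4.1] F [-0.   0.5 -0.3] 5.35 0.24969903302838486
tip proj [[251.38340849 306.39935182]] [[324.62745799 353.91518851]]
```

View pics/press.png

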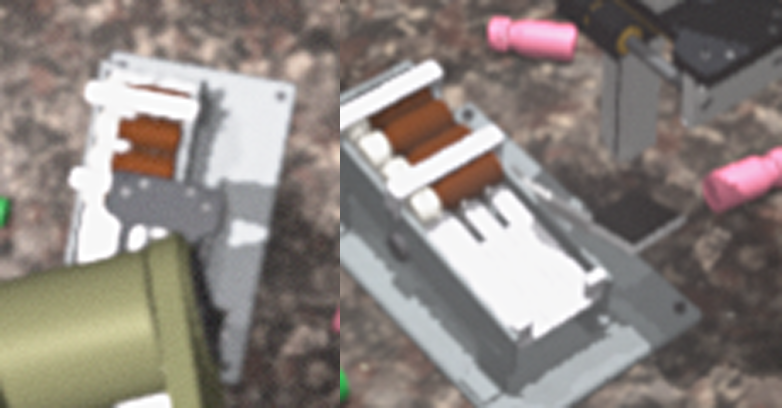

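```bash
python3 -m handwheel '[[[20,-4,4],0],[[22,0,0],0],[[5,0,0],0],[[5,0,0],0],[[6,0,0],0],[[6,0,0],0],[[6,0,0],0],[[6,0,0],0],[[6,0,0],0],[[0,0,0],0]]'
```

```text
clock: 6.7
eef_pos: [435.6, 150.0, 59.0]
eef_rot: [-1.373, 1.57, -3.109]
wrist_force: [-3.9, 1.1, 5.0]
finger_gap: 0.4
```

```bash
python3 -m handwheel '[[[2,0,0],0],[[2,0,0],0],[[1.5,0,0],0],[[1,0,0],0],[[1,0,0],0],[[1,0,0],0],[[0,0,0],0],[[0,0,0],0],[[0,0,0],0],[[0,0,0],0]]'
```

```text
clock: 7.95
eef_pos: [436.1, 150.0, 51.3]
eef_rot: [1.776, 1.57, 0.04]
wrist_force: [-1.7, -0.1, 5.7]
finger_gap: 0.3
```

```bash
python3 -m handwheel '[[[1,0,0],0],[[1,0,0],0],[[1,0,0],0],[[0.5,0,0],0],[[0,0,0],0],[[0,0,0],0],[[0,0,0],0],[[0,0,0],0],[[0,0,0],0],[[0,0,0],0]]'
```

```text
clock: 9.2
eef_pos: [436.4, 150.1, 49.0]
eef_rot: [1.84, 1.569, 0.104]
wrist_force: [-8.9, -2.2, 25.9]
finger_gap: 0.4
```

Run:
```python
from h import *
c=manip.camera("scene")
save('rel.png',cv2.resize(c["pixels"][310:430,220:370],None,fx=4,fy=4,interpolation=cv2.INTER_CUBIC))
```

```text
(no output)
```

View pics/rel.png

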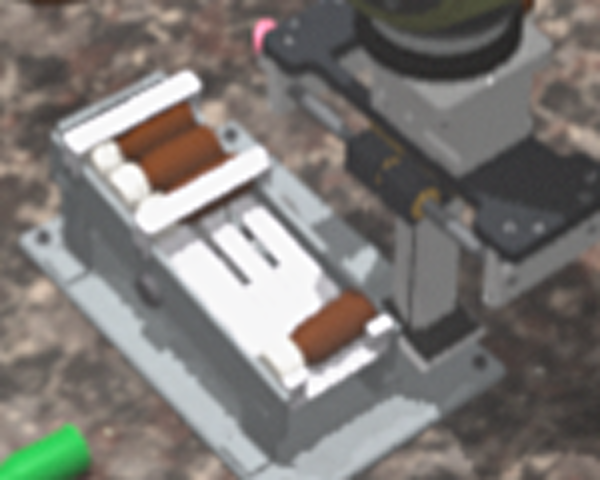

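```bash
python3 -m handwheel '[[[-4,0,0],0],[[-8,0,0],0],[[-10,0,0],0],[[-12,0,0],0],[[-15,0,0],0],[[-20,0,0],0],[[-30,0,0],0],[[-20,0,0],0],[[0,0,0],0],[[0,0,0],0]]'
python3 - <<'E'
from h import *
c=manip.camera("scene");P=cloud(c)
hsv=cv2.cvtColor(c["pixels"],cv2.COLOR_RGB2HSV)
m=(hsv[...,1]>130)&(hsv[...,0]<20)&(abs(P[...,0]-450)<30)&(abs(P[...,1]-207)<40)&(P[...,2]>55)
q=P[m];print(m.sum(),q.mean(0).round(1),cv2.minAreaRect(q[:,:2].astype(np.float32)),np.percentile(q[:,2],[5,50,95]).round(1))
vs,us=np.where(m);print(us.mean(),vs.mean())
R0=Ro.from_euler('z',-.165).as_matrix();O=np.array([531.5,201.5,0])
# predicted px of points on vial: body mid top
for p in((-83,-6.5,66),(-83,-29,66),(-83,29,66)):print(proj(c,R0@p+O))
for r in manip.cut_out("sample_vial","scene")[:4]:
    k=r["region"]&(c["z_map"]>0);print(r["confidence"],r["centre"],np.median(P[k],0).round(1))
for r in manip.cut_out("pedal_pad","scene")[:1]:
    k=r["region"]&(c["z_map"]>0);print('pad',r["confidence"],r["centre"],np.median(P[k],0).round(1))
to(R0@[-83,0,120]+O)
E
```

```text
clock: 10.5
eef_pos: [435.4, 149.9, 165.7]
eef_rot: [-1.135, 1.57, -2.871]
wrist_force: [0.3, -0.1, -0.4]
finger_gap: 0.4
119 [445.2 209.3  76.9] ((445.1263122558594, 208.93585205078125), (40.23986053466797, 13.705472946166992), 80.71314239501953) [73.6 77.2 80.5]
302.69747899159665 389.88235294117646
[[301.52440444 392.70061694]]
[[310.72913816 386.91952715]]
[[286.59050177 402.07076621]]
0.79 [301.2, 388.9] [445.5 215.8  75.2]
0.28 [405.1, 335.0] [402.8 -97.5  15.7]
pad 0.55 [286.3, 386.4] [489.1 213.2  44. ]
pos [435.4 149.9 165.6] ty -0.165 shift [ 45.6   3.4 -66.7] F [-0.7 -0.9  0.1] 10.65 0.4007445884693927
```

```bash
python3 -m handwheel '[[[0,1.5,-33],0],[[0,2,-33.5],0],[[0,0,0],0],[[20,0,0],0],[[20,0,0],0],[[20,0,0],0],[[15,0,0],0],[[10,0,0],0],[[5,0,0],0],[[0,0,0],0]]' 130 5
python3 - <<'E'
from h import *
to([449.6,215.1,72.5])
E
```

```text
clock: 11.9
eef_pos: [450.2, 215.0, 76.5]
eef_rot: [-1.023, 1.571, -2.759]
wrist_force: [-0.3, -0.3, 1.0]
finger_gap: 46.2
pos [450.2 215.   76.5] ty -0.165 shift [ 4.  -0.6 -0. ] F [-0.3 -0.3  1. ] 11.9 46.16933869688272
```

```bash
python3 - <<'E'
from h import *
c=manip.camera("top");P=cloud(c);c2=manip.camera("scene");Q=cloud(c2)
for n,cc,X in(("top",c,P),("scene",c2,Q)):
    m=(abs(X[...,0]-439)<12)&(abs(X[...,1]-149)<12)&(X[...,2]>15)&(X[...,2]<100);print(n,m.sum(),np.percentile(X[m][:,2],[10,50,90]) if m.any() else 0)
E
python3 -m handwheel '[[[2,0,0],0],[[1.5,-0.5,0],0],[[0,0,0],0],[[0,0,0],0],[[0,0,0],0],[[0,0,0],0],[[0,0,0],0],[[0,0,0],0],[[0,0,0],0],[[0,0,0],0]]'
```

```text
top 113 [75.27287431 78.78686319 82.08049727]
scene 0 0
clock: 13.25
eef_pos: [449.7, 215.1, 73.0]
eef_rot: [1.709, 1.571, -0.027]
wrist_force: [0.4, -0.7, -0.7]
finger_gap: 46.3
```

```bash
python3 -m handwheel '[[[0,0,0],0],[[0,0,0],0],[[0,0,0],0],[[0,0,0],0],[[0,0,0],0],[[0,0,0],0],[[0,0,0],0],[[0,0,0],0],[[0,0,0],0],[[0,0,0],0]]' 255 5
```

```text
clock: 14.5
eef_pos: [449.7, 215.1, 72.9]
eef_rot: [1.364, 1.571, -0.372]
wrist_force: [0.3, -1.2, -0.5]
finger_gap: 23.4
```

```bash
python3 -m handwheel '[[[-5,0,0],0],[[-10,0,0],0],[[-10,0,0],0],[[0,4,-8],0],[[0,4,-8],0],[[3,0,0],0],[[3,0,0],0],[[2.5,0,0],0],[[2,0,0],0],[[2,0,0],0]]'
cat >> h.py <<'E'
def vial(c,tcp,r=70):
    P=cloud(c);hsv=cv2.cvtColor(c["pixels"],cv2.COLOR_RGB2HSV)
    near=(np.linalg.norm(P-np.array(tcp),axis=-1)<r)&(c["z_map"]>0)&(P[...,2]<tcp[2]+25)
    am=near&(hsv[...,1]>110)&(hsv[...,0]<22)&(np.linalg.norm(P-np.array(tcp),axis=-1)<45)
    return P,near,am,hsv
E
python3 - <<'E'
from h import *
import pickle
c=manip.camera("scene");s=manip.read_state();print(s["eef_pos"],s["wrist_force"])
pickle.dump((c,s),open('e.pkl','wb'))
P,near,am,hsv=vial(c,s["eef_pos"]);print(am.sum(),P[am].mean(0))
v,u=np.where(am);print(u.min(),u.max(),v.min(),v.max())
tc=proj(c,s["eef_pos"])[0].astype(int);print(tc)
save('piv.png',cv2.resize(c["pixels"][tc[1]-50:tc[1]+50,tc[0]-60:tc[0]+60],None,fx=6,fy=6,interpolation=cv2.INTER_CUBIC))
E
```

```text
clock: 15.75
eef_pos: [460.2, 229.5, 85.4]
eef_rot: [0.269, 1.571, -1.467]
wrist_force: [-0.3, -1.7, 1.1]
finger_gap: 23.4
[460.11251121 229.47502531  85.18688348] [-0.21418542 -0.62275436  0.5574078 ]
23 [460.06883064 238.27755713  89.01000162]
284 288 386 395
[289 388]
```

View pics/piv.png

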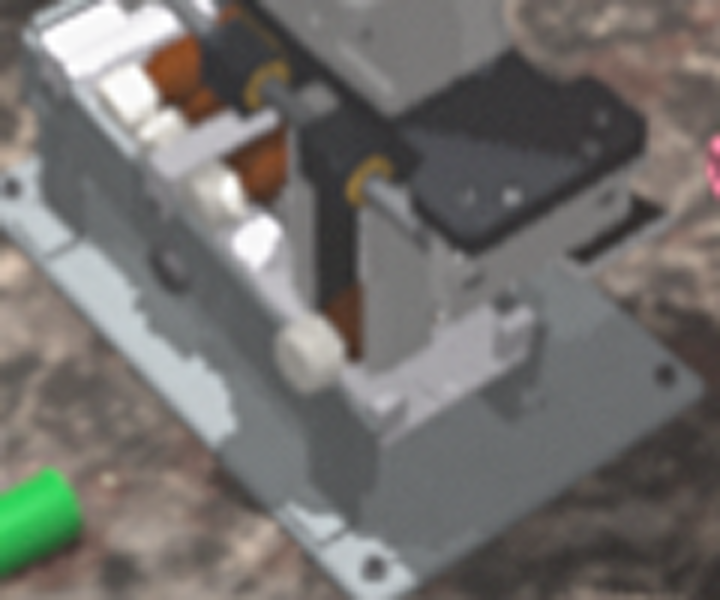

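```bash
cat >> h.py <<'E'
def cap(c,tcp,d,r=25,lim=34):
    """white pixels near the expected cap centre; d = horizontal cap direction"""
    P=cloud(c);hsv=cv2.cvtColor(c["pixels"],cv2.COLOR_RGB2HSV)
    e=np.array(tcp)+24*np.array([*d,0])+[0,0,-3]
    m=(np.linalg.norm(P-e,axis=-1)<20)&(c["z_map"]>0)&(hsv[...,2]>125)&(hsv[...,1]<60)&(hsv[...,1]>8)
    n,l,st,ce=cv2.connectedComponentsWithStats(m.astype(np.uint8))
    if n<2:return None
    k=1+st[1:,4].argmax();q=P[l==k];return len(q),ce[k].round(1),q.mean(0).round(1),np.percentile(q[:,2],[3,50,97]).round(1)
E
python3 - <<'E'
from h import *
import pickle
c,s=pickle.load(open('e.pkl','rb'))
d=[np.cos(1.406),np.sin(1.406)]
print(cap(c,s["eef_pos"],d))
P=cloud(c)
for v in range(386,408,2):print(v,[tuple(P[v,u].round(0).astype(int)) for u in range(274,288,3)],[tuple(c["pixels"][v,u]) for u in (277,280,283)])
E
python3 -m handwheel '[[[2,0,0],0],[[2,0,0],0],[[1,0,0],0],[[0,0,0],0],[[0,0,0],0],[[0,0,0],0],[[0,0,0],0],[[0,0,0],0],[[0,0,0],0],[[0,0,0],0]]'
python3 - <<'E'
from h import *
import pickle
c=manip.camera("scene");s=manip.read_state();pickle.dump((c,s),open('e2.pkl','wb'))
d=[np.cos(1.406),np.sin(1.406)]
print(s["eef_pos"],cap(c,s["eef_pos"],d))
E
```

```text
(105, array([280.4, 396.2]), array([460.6, 253.5,  85.8]), array([75.9, 86.6, 92. ]))
386 [(np.int64(502), np.int64(227), np.int64(60)), (np.int64(499), np.int64(223), np.int64(59)), (np.int64(475), np.int64(239), np.int64(90)), (np.int64(473), np.int64(233), np.int64(86)), (np.int64(467), np.int64(232), np.int64(90))] [(np.uint8(178), np.uint8(176), np.uint8(180)), (np.uint8(123), np.uint8(121), np.uint8(120)), (np.uint8(50), np.uint8(49), np.uint8(49))]
388 [(np.int64(492), np.int64(238), np.int64(72)), (np.int64(493), np.int64(229), np.int64(62)), (np.int64(476), np.int64(238), np.int64(83)), (np.int64(473), np.int64(233), np.int64(81)), (np.int64(464), np.int64(235), np.int64(89))] [(np.uint8(191), np.uint8(190), np.uint8(194)), (np.uint8(125), np.uint8(123), np.uint8(126)), (np.uint8(60), np.uint8(51), np.uint8(47))]
390 [(np.int64(487), np.int64(243), np.int64(73)), (np.int64(492), np.int64(230), np.int64(59)), (np.int64(470), np.int64(245), np.int64(88)), (np.int64(465), np.int64(242), np.int64(89)), (np.int64(461), np.int64(238), np.int64(89))] [(np.uint8(180), np.uint8(178),
[... 2657 characters left out ...]
t8(92), np.uint8(93), np.uint8(93)), (np.uint8(82), np.uint8(85), np.uint8(86))]
406 [(np.int64(498), np.int64(232), np.int64(10)), (np.int64(478), np.int64(245), np.int64(37)), (np.int64(470), np.int64(245), np.int64(44)), (np.int64(461), np.int64(246), np.int64(52)), (np.int64(450), np.int64(250), np.int64(64))] [(np.uint8(97), np.uint8(101), np.uint8(102)), (np.uint8(87), np.uint8(88), np.uint8(88)), (np.uint8(84), np.uint8(85), np.uint8(87))]
clock: 17.05
eef_pos: [460.2, 229.6, 80.5]
eef_rot: [-2.596, 1.571, 1.952]
wrist_force: [0.1, -0.1, -1.0]
finger_gap: 23.0
[460.20141136 229.56296548  80.44888337] (112, array([280.7, 395.7]), array([460.7, 252.6,  86.3]), array([77.4, 86.5, 93.3]))
```

```bash
python3 -m handwheel '[[[-15,0,0],0],[[-30,0,0],0],[[-40,0,0],0],[[-45,0,0],0],[[-40,0,0],0],[[-24,12,30],0],[[0,13,40],0],[[0,13,40],0],[[0,13,40],0],[[0,10,30],0]]' 255 12
python3 -m handwheel '[[[0,0,0],0.16],[[0,0,0],0.17],[[0,0,0],0.17],[[0,0,0],0.17],[[0,0,0],0.17],[[0,0,0],0.17],[[0,0,0],0.17],[[0,0,0],0.17],[[0,0,0],0.17],[[0,0,0],0.17]]'
python3 - <<'E'
from h import *
import pickle
c=manip.camera("scene");t=manip.camera("top");s=manip.read_state();pickle.dump((c,t,s),open('e3.pkl','wb'))
to([500.9,-59,274])
tc=proj(c,s["eef_pos"])[0].astype(int);print(tc)
P,near,am,hsv=vial(c,s["eef_pos"]);q=P[am];print(am.sum(),q.mean(0).round(1))
v,u=np.where(am);print(u.min(),u.max(),v.min(),v.max())
print(cap(c,s["eef_pos"],[np.cos(-.285),np.sin(-.285)]))
save('held.png',cv2.resize(c["pixels"][tc[1]-50:tc[1]+50,tc[0]-60:tc[0]+60],None,fx=6,fy=6,interpolation=cv2.INTER_CUBIC))
E
```

```text
clock: 18.35
eef_pos: [490.7, 40.4, 275.6]
eef_rot: [1.685, 1.57, -0.052]
wrist_force: [0.4, 1.0, -0.5]
finger_gap: 23.1
clock: 19.6
eef_pos: [490.6, 42.0, 275.5]
eef_rot: [-2.873, 1.57, -0.021]
wrist_force: [0.5, -0.6, -0.0]
finger_gap: 22.7
pos [490.7  42.  275.4] ty -1.857 shift [  1.4  94.  -38.3] F [0.2 0.5 0.3] 19.7 23.015555024312015
[344 254]
136 [474.2  51.2 275. ]
343 356 252 271
(1, array([343., 248.]), array([501.1,  33.3, 281.4]), array([281.4, 281.4, 281.4]))
```

View pics/held.png

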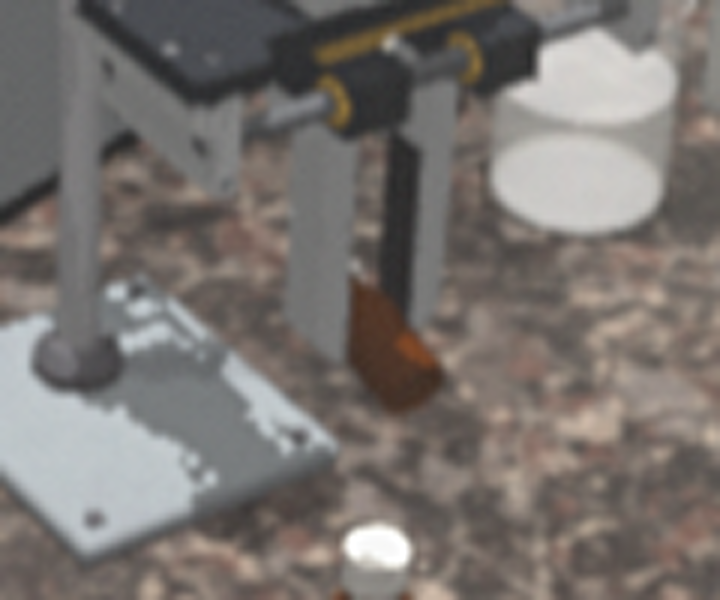

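```bash
cat >> h.py <<'E'
from scipy.optimize import least_squares
def fit(c,s,verbose=True,bias=True):
    R=Ro.from_euler('xyz',s["eef_rot"]).as_matrix();ty=R[:,1];f=np.cross(ty,[0,0,1]);tcp=s["eef_pos"]
    f=f*np.sign(f[0])          # horizontal cap direction
    P,near,am,hsv=vial(c,tcp);am=cv2.erode(am.astype(np.uint8),np.ones((2,2)))>0
    q=P[am]-tcp;q=np.c_[q@f,q@ty,q[:,2]]
    def res(p):
        th,h,end,b=p;a=np.array([np.cos(th),0,np.sin(th)])
        v=q-[0,b,h];t=v@a;r=np.linalg.norm(v-np.outer(t,a),axis=1)
        dr=r-11.5;dt=-t-end
        return np.r_[np.where((dr>0)&(dt>0),np.hypot(dr,dt),np.maximum(dr,dt)),b/1.0]
    best=min((least_squares(res,[t0,-7,29,0],loss='soft_l1') for t0 in(.1,.4,.8)),key=lambda k:k.cost)
    print('n',am.sum(),'tilt,h,end,b',best.x.round(3),'rms',np.sqrt((best.fun**2).mean()).round(2),'yaw',np.arctan2(f[1],f[0]).round(3))
    return best.x,f
E
python3 - <<'E'
from h import *
import pickle
c,t,s=pickle.load(open('e3.pkl','rb'))
fit(c,s);fit(t,s)
P,near,am,hsv=vial(t,s["eef_pos"]);print(am.sum())
# image-based: bottom corners of amber in scene
for th in(.2,.3,.4,.5,.6):
    f=np.array([np.cos(-.286),np.sin(-.286),0]);ty=np.array([f[1],-f[0],0]);a=np.cos(th)*f+np.sin(th)*np.array([0,0,1]);m=s["eef_pos"]+[0,0,-6]
    n=np.cross(a,ty);e=m-29*a
    print(th,[tuple((proj(c,x)[0]-[344-60,254-50])*6//1) for x in(e,e+11.5*n,e-11.5*n,e+11.5*ty,e-11.5*ty)])
E
```

```text
n 97 tilt,h,end,b [ 0.248 -5.58  30.285 -2.031] rms 1.56 yaw -0.286
n 0 tilt,h,end,b [ 0.1 -7.  29.   0. ] rms 0.0 yaw -0.286
0
0.2 [(np.float64(413.0), np.float64(380.0)), (np.float64(407.0), np.float64(405.0)), (np.float64(420.0), np.float64(355.0)), (np.float64(443.0), np.float64(369.0)), (np.float64(383.0), np.float64(392.0))]
0.3 [(np.float64(411.0), np.float64(386.0)), (np.float64(403.0), np.float64(409.0)), (np.float64(420.0), np.float64(364.0)), (np.float64(441.0), np.float64(375.0)), (np.float64(381.0), np.float64(398.0))]
0.4 [(np.float64(409.0), np.float64(392.0)), (np.float64(398.0), np.float64(411.0)), (np.float64(419.0), np.float64(372.0)), (np.float64(438.0), np.float64(380.0)), (np.float64(379.0), np.float64(403.0))]
0.5 [(np.float64(406.0), np.float64(396.0)), (np.float64(394.0), np.float64(413.0)), (np.float64(418.0), np.float64(379.0)), (np.float64(435.0), np.float64(385.0)), (np.float64(376.0), np.float64(408.0))]
0.6 [(np.float64(403.0), np.float64(400.0)), (np.float64(389.0), np.float64(413.0)), (np.float64(417.0), np.float64(386.0)), (np.float64(432.0), np.float64(388.0)), (np.float64(373.0), np.float64(412.0))]
```

```bash
python3 -m handwheel '[[[0,15,-5],0],[[0,20,-8],0],[[1,20,-8],0],[[1,15,-8],0],[[0,12,-6],0],[[0,12,-4.5],0],[[0,0,0],0],[[0,0,0],0],[[0,0,0],0],[[0,0,0],0]]'
python3 - <<'E'
from h import *
import pickle
c=manip.camera("scene");t=manip.camera("top");s=manip.read_state();pickle.dump((c,t,s),open('e4.pkl','wb'))
to([502,-59.5,273.2])
x,f=fit(c,s)
a=np.cos(x[0])*f+np.sin(x[0])*np.array([0,0,1]);mid=s["eef_pos"]+[0,0,x[1]]+(29-x[2])*a;print('mid',mid.round(1))
# re-measure light face
P=cloud(c);rng=np.random.default_rng(1)
m=np.zeros((480,640),bool);m[165:208,312:352]=1;m&=(np.linalg.norm(P-[630,-97,307],axis=-1)<45);q=P[m];best=0
for _ in range(4000):
    w=q[rng.choice(len(q),3,False)];n=np.cross(w[1]-w[0],w[2]-w[0]);l=np.linalg.norm(n)
    if l<200:continue
    n/=l;k=abs((q-w[0])@n)<1.2
    if k.sum()>best:best=k.sum();K=k
w=q[K];n=np.linalg.svd(w-w.mean(0))[2][2];n*=np.sign(n[0]);print('ring',best,len(q),w.mean(0).round(1),n.round(3),'mid-range',((w.max(0)+w.min(0))/2).round(1))
for L,n in((w.mean(0),n),(np.array([629.5,-97,307]),np.array([.92,-.271,.284]))):
    n=n/np.linalg.norm(n);F=L-140*n;print('focus',F.round(1),'err',(mid-F).round(1),np.linalg.norm(mid-F).round(1),'ang',np.arccos(a@n).round(3),'capdist',np.linalg.norm(mid+29*a-L).round(1))
# queue vials & pedal
O=np.array([531.5,201.5,0]);R0=Ro.from_euler('z',-.165).as_matrix()
hsv=cv2.cvtColor(c["pixels"],cv2.COLOR_RGB2HSV);M=(P-O)@R0
m=(hsv[...,1]>120)&(hsv[...,0]<22)&(abs(M[...,1])<40)&(abs(M[...,0])<110)&(M[...,2]>55);xs=M[m][:,0];print('amber x hist',np.histogram(xs,np.arange(-110,80,10)))
p=(abs(M[...,0]+83)<15)&(abs(M[...,1]+66)<12)&(M[...,2]>20);print('pad z',np.median(M[p][:,2]))
A=c["pixels"][130:310,260:400];B=c["pixels"][315:445,215:355]
save('final.png',np.hstack([cv2.resize(A,(440,566),interpolation=cv2.INTER_CUBIC),cv2.copyMakeBorder(cv2.resize(B,(360,334),interpolation=cv2.INTER_CUBIC),0,232,0,0,cv2.BORDER_CONSTANT)]))
E
```

```text
clock: 20.95
eef_pos: [502.4, -59.0, 272.5]
eef_rot: [-2.72, 1.571, 0.138]
wrist_force: [1.2, 1.0, 0.4]
finger_gap: 22.8
pos [502.4 -59.1 272.5] ty -1.855 shift [-0.7  0.5  0.2] F [-0.3 -0.4 -0.5] 21.05 23.09795666940196
n 37 tilt,h,end,b [ 0.176 -7.105 31.279 -0.761] rms 1.48 yaw -0.284
mid [500.2 -58.5 265. ]
ring 87 405 [636.1 -81.6 307.7] [ 0.965 -0.163  0.204] mid-range [632.6 -95.1 308.5]
focus [500.9 -58.8 279.2] err [ -0.7   0.3 -14.2] 14.2 ang 0.118 capdist 115.8
focus [500.7 -59.1 267.2] err [-0.5  0.6 -2.3] 2.4 ang 0.112 capdist 112.6
amber x hist (array([ 0,  0,  0,  0,  0,  0,  0,  0,  0,  8, 91,  2, 12, 47, 64, 74,  1,
        0]), array([-110, -100,  -90,  -80,  -70,  -60,  -50,  -40,  -30,  -20,  -10,
          0,   10,   20,   30,   40,   50,   60,   70]))
pad z 79.14792462968136
```

View pics/final.png

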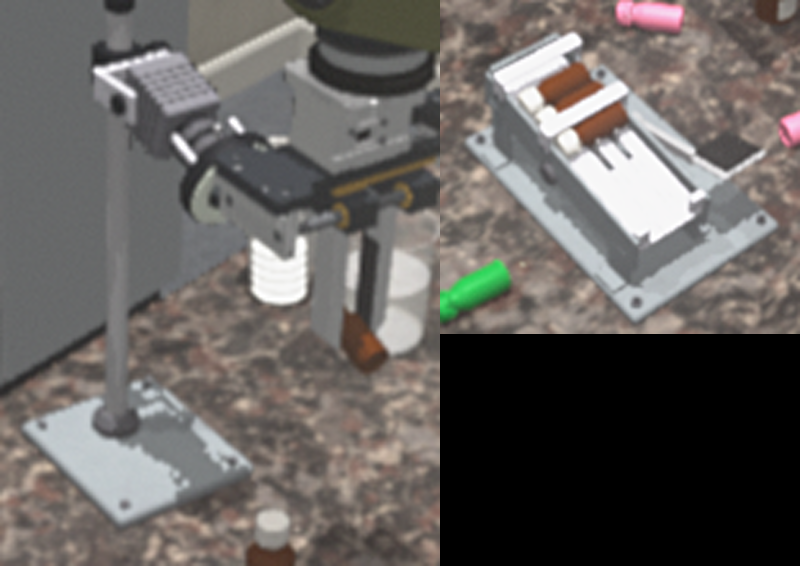

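Run:
```python
from h import *
import pickle
from scipy.optimize import least_squares
c,t,s=pickle.load(open('e4.pkl','rb'))
P,near,am,hsv=vial(c,s["eef_pos"]);v,u=np.where(am);print(u.min(),u.max(),v.min(),v.max(),[(u[v==k].min(),u[v==k].max()) for k in range(v.max()-4,v.max()+1)])
for th in(.1,.2,.3,.4):
    f=np.array([np.cos(-.285),np.sin(-.285),0]);ty=np.array([f[1],-f[0],0]);a=np.cos(th)*f+np.sin(th)*np.array([0,0,1]);m=s["eef_pos"]+[0,0,-6]
    e=m-29*a;n=np.cross(a,ty)
    C=proj(c,np.array([e+11.5*(np.cos(k)*n+np.sin(k)*ty) for k in np.linspace(0,6.28,60)]))
    print(th,'max col',C[C[:,0].argmax()].round(1),'max row',C[C[:,1].argmax()].round(1))
for n in("amber_60","black_tape","beaker"):
    r=manip.cut_out(n,"top")[:2];print(n,[(round(k["confidence"],2),k["centre"]) for k in r])
```

```text
370 381 230 244 [(np.int64(374), np.int64(381)), (np.int64(374), np.int64(381)), (np.int64(374), np.int64(379)), (np.int64(374), np.int64(378)), (np.int64(375), np.int64(376))]
0.1 max col [383.8 239.7] max row [377.  247.2]
0.2 max col [383.7 240.9] max row [376.  247.9]
0.3 max col [383.4 241.6] max row [375.4 248.5]
0.4 max col [383.1 242.6] max row [374.3 249. ]
amber_60 []
black_tape [(0.55, [364.4, 316.9]), (0.4, [379.8, 175.0])]
beaker [(0.93, [433.4, 299.0])]
```

Run:
```python
from h import *
to([502,-59.5,273.2]);print(manip.sign_off())
```

```text
pos [502.4 -59.3 272.4] ty -1.855 shift [-0.8  0.3  0.3] F [ 0.2 -0.1 -0.1] 21.2 22.70078394181124
the job is handed in; nothing more can be done
None
```

I drew one vial with the pedal and gripped it in the nest. I then tilted it in the jaws by lowering its cap end onto the left cheek, because the moves could not tilt the tool. It is now held at the inspection camera with a 12 N grip; the job was handed in at 21.2 s and gave no verdict.

**Last checks**
- **Position:** the vial's middle is about 2.4 mm from the focus point I worked out. The cap is about 113 mm from the ring light, against a limit of 137 mm.
- **Angle to the lens axis:** about 0.04 to 0.11 rad, against a limit of 0.2 rad. The camera's tilt measured 0.29 rad. My two fits of the vial's tilt disagreed: 0.25 rad from a better view and 0.18 rad from only 37 points. The picture's edges suited roughly 0.2 to 0.35 rad.
- **Steadiness:** the wrist force was near zero and the finger gap was about 23 mm, which matches the vial.
- **Magazine:** the pedal is up (pad at 79 mm). The picture shows the other three vials behind the gate, moved up by one.

**What did not check out**
- A second measurement of the ring light at the end put the middle 14 mm from focus. The gripper was partly hiding the ring, so I discarded that result and kept the first one, which agreed with the stand's geometry.
- In the last search of the top picture, the network found the beaker where it was at the start. It put the tape roll a few pixels off with low confidence, and it did not report the small amber bottle. The bottle is still standing in the last scene picture, and the arm never went low near any of the three.

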